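Sort hardness test pieces into a carrier and a tray

TASK

First lift the empty handled carrier off its stand, keep it upright, and set it down squarely in the middle of the black rubber mat, its long sides along the mat's long sides. Then sort the three steel test pieces: the two round discs into the carrier, the rectangular bar into the grey tray, each lying flat on the bottom and not on top of another, and put down rather than dropped. Leave the other things on the bench where they are, and the carrier in place on the mat.

Things in the scene. Friction and masses are not known exactly. Their poses are not given: they have to be found in the camera images.
- carrier: loose open aluminium carrier, about 0.45 kg, empty, at the start on the stand and about in line with it. Outside 240 x 150 mm (its x, y), walls 35 mm high, walls and floor 4 mm thick. A stiff handle crosses over its middle along its y, 92 mm high at the top, on a 22 mm wide strap at each long wall; the mouth is open on both sides (+x, -x) of it. Origin: centre of the underside.
- carrier_grip (a point): centre of the carrier's handle: a straight black bar 150 mm long along the carrier's y, 14 mm wide and 14 mm high. This point is 85 mm above the carrier's underside; same axes as the carrier.
- stand: fixed dark-steel low stand, flat top 250 x 160 mm (its x, y) at 70 mm above the table, no rim, four legs. Stands on either the left or the right of the robot, the tray on the other side. Origin: centre of its foot, on the table.
- mat: fixed flat black rubber mat 280 x 190 x 3 mm (its x, y, z) in the middle of the bench in front of the robot, long side about along the robot's forward direction. Origin: centre of its underside, on the table.
- tray: fixed open grey plastic tray, outside 210 x 160 mm (its x, y), walls 40 mm high and 4 mm thick, floor 4 mm thick, empty. Origin: centre of its underside, on the table.
- disc_a: round steel hardness test block: a plain bright-steel disc 60 mm across and 20 mm thick with flat faces, about 0.43 kg, lying flat loose on the table at the start. Origin: centre of its underside, z up through the disc; its yaw means nothing.
- disc_b: round steel hardness test block: a plain bright-steel disc 60 mm across and 20 mm thick with flat faces, about 0.43 kg, lying flat loose on the table at the start. Origin: centre of its underside, z up through the disc; its yaw means nothing.
- bar: rectangular steel test bar: plain bright steel 120 x 32 x 20 mm (along its x, y, z), about 0.59 kg, lying flat loose on the table at the start, its long axis within 25 degrees of the robot's forward direction. Origin: centre of its underside.
- caliper: bystander: loose caliper with black slider, 220 mm long and 16 mm wide (jaws 60 mm), lying flat across the bench beyond the mat, 15 mm high. Origin: middle of its beam, underside.
- wrench: bystander: loose steel wrench 150 mm long, lying at the far right, pointing away from the robot, about 10 mm high. Origin: underside, about its middle.
- brush: bystander: loose brush 140 mm long, lying across the bench at the far left. Origin: underside, about its middle.
- anvil: bystander: dark-steel spool-shaped tester anvil standing upright, 64 mm across its foot and 50 mm high, among the test pieces; not one of the test pieces. Origin: centre of its foot.
- oil: bystander: amber bottle with black cap, 52 mm across and 120 mm high, at the far left. Origin: centre of its foot.
- can: bystander: red can, 66 mm across and 110 mm high, at the far right. Origin: centre of its foot.
- case: bystander: closed wooden case 80 x 130 x 47 mm at the far side behind the mat. Origin: centre of its underside.
Things that resemble listed ones, but are neither listed nor needed, are in the scene too. What is shaped like the disc_a but green or red is not meant.

How it is judged (in metres and radians):
On the way:
1. the carrier stands, still empty and let go, upright on the mat, its centre within 30 mm of the mat's centre along each mat axis and its long sides within 0.2 rad of the mat's (x of carrier in the frame of mat between -0.03 and 0.03 m and y of carrier in the frame of mat between -0.03 and 0.03 m and z of carrier in the frame of mat between -0.003 and 0.01 m and angle between the x axis of carrier and the x axis of mat, either way round below 0.2 rad and angle between carrier's own z axis and vertical below 0.06 rad and linear speed of carrier below 0.03 m/s and contact force between the fingers and carrier below 0.5 N and not (x of disc_a in the frame of carrier between -0.12 and 0.12 m and y of disc_a in the frame of carrier between -0.075 and 0.075 m and z of disc_a in the frame of carrier between -0.01 and 0.08 m) and not (x of disc_b in the frame of carrier between -0.12 and 0.12 m and y of disc_b in the frame of carrier between -0.075 and 0.075 m and z of disc_b in the frame of carrier between -0.01 and 0.08 m) and not (x of bar in the frame of carrier between -0.12 and 0.12 m and y of bar in the frame of carrier between -0.075 and 0.075 m and z of bar in the frame of carrier between -0.01 and 0.08 m)), for 0.2 s.
At the end, for the whole second after the job is handed in: The carrier stands released and upright on the mat (within 30 mm of its centre along each mat axis, long sides within 0.2 rad of the mat's); both discs lie flat on the carrier's floor and the bar flat on the tray's floor (tilt under 0.08 rad, none on another); all at rest (x of carrier in the frame of mat between -0.03 and 0.03 m and y of carrier in the frame of mat between -0.03 and 0.03 m and z of carrier in the frame of mat between -0.003 and 0.01 m and angle between the x axis of carrier and the x axis of mat, either way round below 0.2 rad and angle between carrier's own z axis and vertical below 0.06 rad and linear speed of each of carrier, disc_a, disc_b, bar below 0.03 m/s and contact force between the fingers and carrier below 0.5 N and x of disc_a in the frame of carrier between -0.09 and 0.09 m and y of disc_a in the frame of carrier between -0.045 and 0.045 m and z of disc_a in the frame of carrier between -0.005 and 0.014 m and x of disc_b in the frame of carrier between -0.09 and 0.09 m and y of disc_b in the frame of carrier between -0.045 and 0.045 m and z of disc_b in the frame of carrier between -0.005 and 0.014 m and x of bar in the frame of tray between -0.1 and 0.1 m and y of bar in the frame of tray between -0.075 and 0.075 m and z of bar in the frame of tray between -0.005 and 0.014 m and angle between each of disc_a, disc_b, bar's own z axis and vertical below 0.08 rad); the robot touches nothing.
It fails at once if a bystander is shifted by more than 30 mm (distance of any of caliper, wrench, brush, anvil, oil, can, case from where it was at the start of the episode above 0.03 m).
It fails at once if the carrier or a test piece is let fall: faster than 1 m/s while no finger touches it (a drop of about 50 mm) ((contact force between the fingers and disc_a below 0.1 N and linear speed of disc_a above 1 m/s) or (contact force between the fingers and disc_b below 0.1 N and linear speed of disc_b above 1 m/s) or (contact force between the fingers and bar below 0.1 N and linear speed of bar above 1 m/s) or (contact force between the fingers and carrier below 0.1 N and linear speed of carrier above 1 m/s)).
It fails at once if the carrier is tipped by more than 35 degrees (angle between carrier's own z axis and vertical above 0.61 rad).
It also fails if it takes over 72 s, if anything falls off the work surface, if the arm or the gripper's body presses on something with over 40 N, if the wrist force passes 120 N, or if a joint passes its speed limit or range.

ROBOT

A 6-joint arm with a two-finger parallel gripper is mounted at the origin on the work surface. World frame = base frame: x ahead of the robot, y to its left, z up, the work surface at z = 0. Lengths are in mm, angles in rad, forces in N, time in s.
With the tool pointing down it reaches from about 300 to 825 mm from the base axis. Payload 5.4 kg.
Tool frame: the origin (TCP) lies midway between the tips of the shut fingers; the grasp point (between the pads) lies 19 mm behind it; z points along the fingers, y is the line along which they close (so a half turn about z gives the same grasp; the last joint's range is limited). The gripper opens to 92 mm and grips with 3 to 60 N. Pads are 20 mm wide; open, the fingers measure 128 mm over their backs; the gripper's body (75 mm by 189 mm) begins 69 mm behind the grasp point.
Start: joints at [0.893, 0.158, 1.597, -0, 1.386, -0.21], TCP at [259.287, 513.202, 194.101] pointing down, gripper open.
Joint ranges: [-2.91, 2.91], [-0.94, 2.29], [0.18, 2.7], [-1.29, 4.43], [0.17, 2.64], [-3, 3]. Speed limits (rad/s): [2.57, 2.57, 3.14, 3.14, 3.14, 3.14].

INTERFACE

Orientations are given as a rotation vector (axis times angle).
In Python, from plant import robot, optics gives the robot as it stands.
- The arm moves only by the tool arm_command, never from a script. Its argument "deltas" is a list of rows, each a list of 7 numbers: the shift along the tool's x, y, z normalised to -1 to 1, where 1 is 300 mm, then the turn, a rotation vector about the tool's x, y, z normalised to -1 to 1, where 1 is 90 degrees, then the opening, from -1 (shut) to 1 (fully open). A call has 1 to 20 rows; each row is the pose to reach, as a shift and turn from the pose commanded when the call began, along the tool's axes at that moment; what a row does not reach only later rows make up. A row lasts 1/10 s, in which the tool goes at most 50 mm and 8.59 degrees, less where a joint would pass 70% of its speed; a pose out of reach is approached as far as the arm can. A call with a number of a shift or a turn outside -1 to 1 is refused whole. A call with a gripper value outside its range is refused whole. The fingers move at their own pace and stop on an object; "squeeze" is the grip in N (left out, the last holds). Time passes only in rows, so rows that repeat a pose let the fingers close. It gives the time, the measured TCP pose, the force, the opening and the grip force at its end, in the units of the state.
- robot.get_obs(): the state, without advancing time (a new reading comes with each control period).
- optics.get_image(name): name is "side" or "top" or "wrist"; returns the picture (480x640x3 uint8, blue, green, red); there is no depth.
- optics.camera_model(name): a dict with "mtx" (3x3 intrinsics, pixels), "dist_coeffs" ([k1, k2, p1, p2, k3] as OpenCV has them; the pictures are not rectified), "R" (3x3) and "t" (3): a world point X has camera coordinates R X + t; the wrist camera has in their place "hand_eye" (4x4, takes a point from camera to tool coordinates, whose origin is the TCP and whose axes are the flange's). Camera axes: x right, y down, z forward; pixel columns grow to the right and rows downward; lengths in mm; the calibration is good to about 2 mm. A picture is of the moment at which its call begins: read the wrist's pose just before it. camera_model takes no time and is no camera call.
- robot.sign_off(): hands the job in; it is judged then, once.
The state is a dict: "time": time; "qpos": joint angles; "qd": joint speeds; "tau": joint torques, N m; "position": TCP position; "ee_rot": TCP orientation; "contact_force": force on the tool from outside, world axes, zero at the start; "wrist_torque": the same for the moment, N m; "width": finger opening in mm; "gripper_force": force on a finger pad.
Only numpy, scipy, OpenCV 4.12 (cv2) and the standard library are available. Lean on these libraries where they do the work, as an engineer would, in place of code of your own. Each camera call takes 0.05 s, during which the arm holds its last target. There are 200 camera calls.

## Working session

There is one attempt and no reset: what is moved stays moved. The work goes in short steps, Python scripts to look and compute and a tool call to move; the robot and the scene stay as the last step left them, time stands still between calls to the robot, and variables do not carry over. Pictures are saved under pics/ and viewed, at most 10 in all, crops included, and the job is handed in when it is done.

Besides the shell and the picture viewer there is one more tool, called after "Request:" by a JSON object that holds its "name" and its "arguments". arm_command: Moves the arm, as the interface text tells. Scaled input: -1 to 1 covers 300 mm each way for a shift and 90 degrees each way for a turn. Its arguments: {"type":"object","properties":{"deltas":{"type":"array","items":{"type":"array","items":{"type":"number","minimum":-1,"maximum":1}}},"squeeze":{"type":"number"}},"required":["deltas"]}

```bash
mkdir -p pics; ls; python3 - <<'E'
from plant import robot, optics
import cv2,numpy as np
print(robot.get_obs())
for n in ["side","top","wrist"]:
    im=optics.get_image(n); cv2.imwrite(f"pics/{n}0.png",im)
    m=optics.camera_model(n); print(n,{k:np.round(v,4).tolist() for k,v in m.items()})
E
```

```text
pics
{'time': 0.0, 'qpos': array([ 8.92892557e-01,  1.59049565e-01,  1.59821250e+00, -3.23483464e-05,
        1.38617551e+00, -2.10101592e-01]), 'qd': array([-1.06384756e-03, -4.04493269e-04, -1.50560795e-03,  1.54647590e-03,
        9.28680518e-04,  5.88292713e-05]), 'tau': array([-1.45585844e-03, -3.85573411e+01, -3.22108591e+01,  7.00502470e-02,
        3.78825318e-02, -1.46104703e-04]), 'position': array([258.89340615, 512.68815231, 193.12853848]), 'ee_rot': array([-7.27953531e-01, -3.05530402e+00,  2.63781595e-03]), 'contact_force': array([ 0.01490456, -0.62068793, -0.06892253]), 'wrist_torque': array([-0.00788895, -0.02863324, -0.00381029]), 'gripper_force': 0.0, 'width': 91.97600264599552}
side {'mtx': [[491.2406, 0.0, 313.1853], [0.0, 491.2406, 235.9426], [0.0, 0.0, 1.0]], 'dist_coeffs': [-0.0542, 0.0, 0.0, 0.0, 0.0], 'R': [[0.9146, -0.4041, 0.0151], [-0.2628, -0.6224, -0.7373], [0.3073, 0.6703, -0.6754]], 't': [-483.0472, 287.8062, 1189.8128]}
top {'mtx': [[489.4001, 0.0, 316.3615], [0.0, 489.4001, 240.9651], [0.0, 0.0, 1.0]], 'dist_coeffs': [-0.0221, 0.0, 0.0, 0.0, 0.0], 'R': [[0.0268, -0.9993, -0.0254], [-0.9973, -0.025, -0.0693], [0.0686, 0.0271, -0.9973]], 't': [67.6463, 580.8624, 1263.3565]}
wrist {'mtx': [[355.6712, 0.0, 320.7672], [0.0, 355.6712, 238.7962], [0.0, 0.0, 1.0]], 'dist_coeffs': [-0.0364, 0.0, 0.0, 0.0, 0.0], 'hand_eye': [[0.0003, -0.9608, -0.2772, 77.9459], [1.0, 0.0004, -0.0002, 0.9348], [0.0003, -0.2772, 0.9608, -190.1886], [0.0, 0.0, 0.0, 1.0]]}
```

View pics/top0.png

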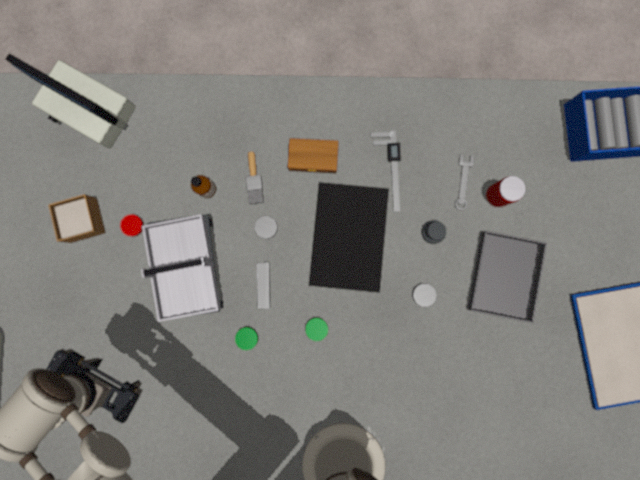

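View pics/side0.png

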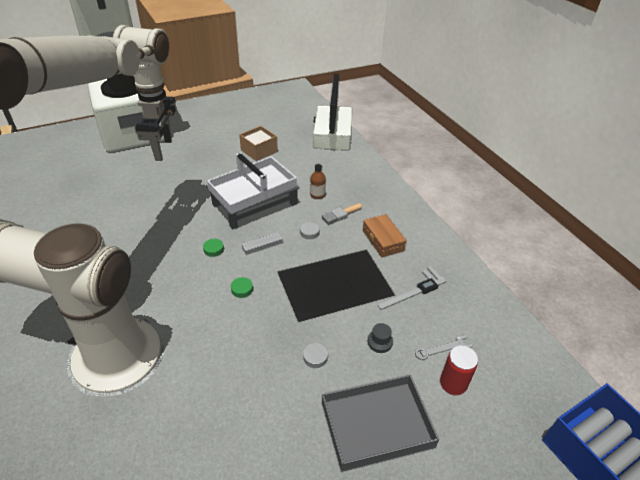

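The top view shows the carrier at (180,267) with its handle running from (147,271) to (209,262). The mat is at (349,237) and the tray at (506,275). The steel discs are at (265,227) and (424,294), and the bar is at (263,285).

Candidates:
- **Carrier:** the aluminium one on the stand at (180,267) is the one I want. The white caddy with a black handle at (85,100) is on the bench without a stand, so I reject it.
- **Discs:** the plain steel ones at (265,227) and (424,294) match. I reject green (246,338) and (317,329), red (131,225) and the dark anvil (433,231).
- **Bar:** (263,285) matches. The cylinders in the blue box at (620,120) don't.
- **Tray:** the grey one at (506,275) matches, not the white/blue one at (615,345).

```bash
cat > h.py <<'E'
from plant import robot, optics
import cv2,numpy as np
from scipy.spatial.transform import Rotation as Ro
def cam(n,obs=None):
    m=optics.camera_model(n)
    if n!="wrist": R,t=m["R"],m["t"]; R=np.array(R);t=np.array(t)
    else:
        T=np.eye(4);T[:3,:3]=Ro.from_rotvec(obs["ee_rot"]).as_matrix();T[:3,3]=obs["position"]
        W=np.linalg.inv(T@np.array(m["hand_eye"]));R=W[:3,:3];t=W[:3,3]
    return np.array(m["mtx"]),np.array(m["dist_coeffs"]),R,t
def ray(c,px):
    K,d,R,t=c
    u=cv2.undistortPoints(np.array(px,float).reshape(-1,1,2),K,d).reshape(-1,2)
    return -R.T@t,np.c_[u,np.ones(len(u))]@R
def toz(c,px,z):
    o,D=ray(c,px); return (o+D*((z-o[2])/D[:,2])[:,None])[:,:2]
def contour(mask):
    cs=cv2.findContours(mask.astype(np.uint8),cv2.RETR_EXTERNAL,cv2.CHAIN_APPROX_NONE)[0]
    return max(cs,key=cv2.contourArea).reshape(-1,2)
def rect(P):
    (cx,cy),(w,h),a=cv2.minAreaRect(P.astype(np.float32))
    if w<h: w,h,a=h,w,a+90
    return np.round([cx,cy,w,h,(a+90)%180-90],1)
def box(mask,x0,y0,x1,y1):
    m=np.zeros_like(mask);m[y0:y1,x0:x1]=mask[y0:y1,x0:x1];return m
E
python3 - <<'E'
from h import *
im=cv2.imread("pics/top0.png");c=cam("top")
g=im.max(2).astype(int)
print("mat",rect(toz(c,contour(box(g<45,300,170,400,300)),3)))
print("handle",rect(toz(c,contour(box(g<60,143,255,209,280)),92)))
lo=g.astype(np.uint8)
for n,b in [("d1",(248,212,282,243)),("d2",(408,278,442,311)),("bar",(250,255,277,315))]:
    x0,y0,x1,y1=b; th,_=cv2.threshold(lo[y0:y1,x0:x1],0,255,cv2.THRESH_OTSU)
    P=contour(box(g>th,*b)); print(n,th,rect(toz(c,P,20)), toz(c,cv2.minEnclosingCircle(P)[0],20))
print("tray",rect(toz(c,contour(box(g<85,460,222,553,330)),40)))
print("carrier rim",rect(toz(c,contour(box(g>150,138,205,226,328)),105)))
a=cv2.resize(im[190:330,120:320],None,fx=3,fy=3,interpolation=cv2.INTER_CUBIC)
s=cv2.imread("pics/side0.png")[130:250,190:320];s=cv2.resize(s,None,fx=2.3,fy=2.3)
o=np.zeros((420+s.shape[0]-100,600,3),np.uint8)[:600]
o=np.zeros((600,600,3),np.uint8);a=cv2.resize(a,(460,322));o[:322,:460]=a;o[322:598,:s.shape[1]]=s[:276]
cv2.imwrite("pics/crop1.png",o)
E
```

```text
mat [594.3  -1.8 271.9 182.5  -4.1]
handle [500.7 438.2 141.8  13.6 -76. ]
d1 149.0 [613.  218.6  55.6  55.4 -32.1] [[612.8189163 218.170276 ]]
d2 155.0 [ 445.8 -202.2   57.    56.3  -62.1] [[ 445.51687746 -203.02050769]]
bar 150.0 [458.7 222.  117.6  31.6   1.9] [[458.63881449 219.2922381 ]]
tray [ 498.9 -413.4  201.8  149.8   -9.7]
carrier rim [508.7 424.1 265.8 162.1  12.8]
```

View pics/crop1.png

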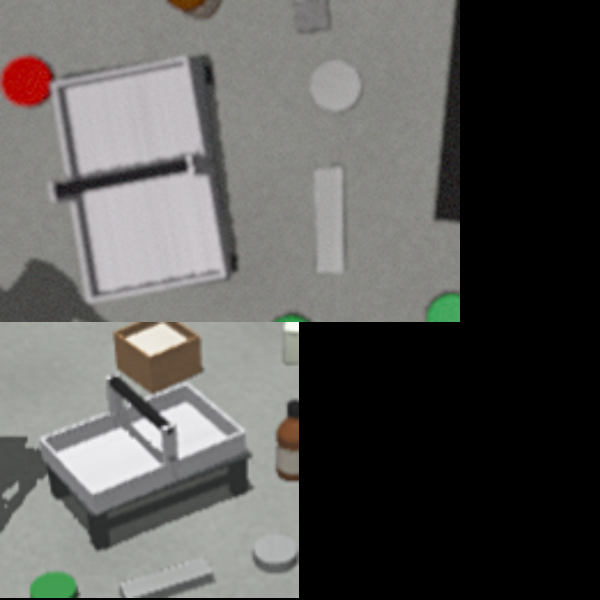

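The close crop confirms the choice: a bright aluminium carrier on the dark four-legged stand, with a black handle across its middle. The steel disc and bar are next to it. Next I work out the handle at its true height and the first move.

```bash
cat >> h.py <<'E'
def go(x,y,z,yaw,obs=None):
    """deltas to TCP x,y,z pointing down, tool y axis along world angle yaw (mod 180), deg"""
    o=obs or robot.get_obs();R=Ro.from_rotvec(o["ee_rot"]).as_matrix()
    cur=np.degrees(np.arctan2(R[1,1],R[0,1])); yaw=cur+(yaw-cur+90)%180-90
    a=np.radians(yaw);Y=np.array([np.cos(a),np.sin(a),0]);Z=np.array([0,0,-1.]);T=np.c_[np.cross(Y,Z),Y,Z]
    d=R.T@(np.array([x,y,z])-o["position"])/300; r=Ro.from_matrix(R.T@T).as_rotvec()/(np.pi/2)
    print("t",round(o["time"],2),"pos",o["position"].round(1),"yaw",round(cur,1),"q6",o["qpos"][5].round(2),"w",o["width"].round(1),"F",o["contact_force"].round(1))
    print("  delta",d.round(4).tolist(),r.round(4).tolist())
E
python3 - <<'E'
from h import *
im=cv2.imread("pics/top0.png");c=cam("top");g=im.max(2)
P=contour(box(g<60,143,255,209,280));h=rect(toz(c,P,160));print("handle",h)
s=cv2.imread("pics/side0.png");cs=cam("side");gs=s.max(2)
P=contour(box(gs<60,232,148,268,190));print("side handle",P.min(0),P.max(0),rect(toz(cs,P,157)))
for n,p,z in [("oil",(201,180),120),("can",(513,188),110),("case",(313,155),47),("anvil",(433,230),50)]: print(n,toz(c,[p],z).round())
go(h[0],h[1],240,h[4]+90)
E
```

```text
handle [500.1 416.3 133.9  12.8 -76. ]
side handle [238 154] [261 175] [495.3 425.2 134.8  17.2 -77.4]
oil [[715. 368.]]
can [[ 715. -397.]]
case [[801.  97.]]
anvil [[ 612. -216.]]Traceback (most recent call last):
  File "<stdin>", line 7, in <module>
  File "h.py", line 32, in go
    print("t",round(o["time"],2),"pos",o["position"].round(1),"yaw",round(cur,1),"q6",o["qpos"][5].round(2),"w",o["width"].round(1),"F",o["contact_force"].round(1))
                                                                                                                ^^^^^^^^^^^^^^^^
AttributeError: 'float' object has no attribute 'round'
```

```bash
sed -i 's/o\["width"\].round(1)/round(o["width"],1)/' h.py; python3 -c "
from h import *
go(498,420,260,13)"
```

```text
t 0.15 pos [259.  512.8 193.4] yaw 63.2 q6 -0.21 w 91.7 F [-0.9 -1.   1.2]
  delta [-0.8506, 0.0828, -0.2224] [-0.0009, 0.0002, 0.5577]
```

Request:
{"name": "arm_command", "arguments": {"deltas": [[0,0,-0.16,0,0,0,1],[-0.2,0.02,-0.222,0,0,0.1,1],[-0.85,0.083,-0.222,0,0,0.558,1],[-0.85,0.083,-0.222,0,0,0.558,1],[-0.85,0.083,-0.222,0,0,0.558,1],[-0.85,0.083,-0.222,0,0,0.558,1],[-0.85,0.083,-0.222,0,0,0.558,1],[-0.85,0.083,-0.222,0,0,0.558,1],[-0.85,0.083,-0.222,0,0,0.558,1],[-0.85,0.083,-0.222,0,0,0.558,1]]}}

```text
time: 1.15
position: [496.9, 421.2, 260.7]
ee_rot: [-1.951, -2.462, 0.0]
contact_force: [-0.2, -0.3, -0.8]
width: 92.0
gripper_force: 0.0
```

```bash
python3 - <<'E'
from h import *
o=robot.get_obs();im=optics.get_image("wrist");cv2.imwrite("pics/w1.png",im)
go(498,420,136,13,o)
K,d,R,t=c=cam("wrist",o)
print(cv2.projectPoints(np.array([[498,420,162.]]),cv2.Rodrigues(R)[0],t,K,d)[0].ravel())
E
```

```text
t 1.15 pos [496.9 421.2 260.7] yaw 13.2 q6 0.29 w 92.0 F [-0.2 -0.3 -0.8]
  delta [-0.0047, 0.0029, 0.4156] [-0.0003, -0.0001, 0.0021]
[320.80956048 235.13260576]
```

View pics/w1.png

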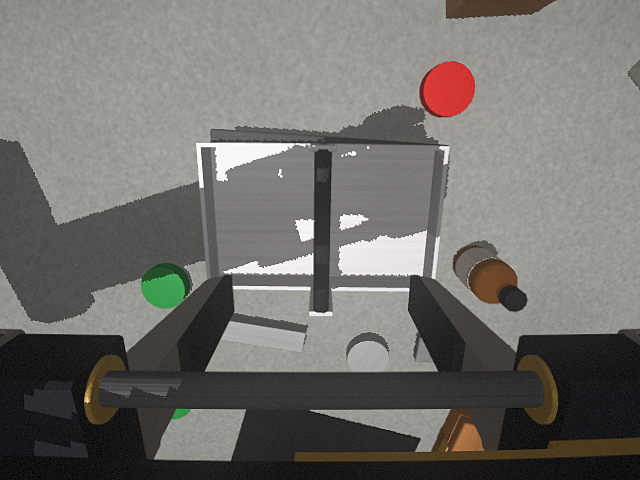

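The wrist view shows the handle running vertically from (322,150) to (320,312), between the fingers. The carrier rim corners are at (200,145), (447,148), (435,290) and (210,287).

```bash
python3 - <<'E'
from h import *
o=robot.get_obs();c=cam("wrist",o);im=cv2.imread("pics/w1.png")
m=box(im.max(2)<75,308,152,338,311);P=contour(m)
print(P.min(0),P.max(0),r:=rect(toz(c,P,162)))
e=toz(c,[(322,150),(320.5,312)],162);print(e,e.mean(0))
print("rim",(q:=toz(c,[(199,145),(448,147),(437,291),(210,287)],105)),q.mean(0))
go(r[0],r[1],136,r[4]+90,o)
E
```

```text
[313 152] [331 310] [498.7 419.4 138.4  13.7 -77.6]
[[483.02688511 488.28328175]
 [514.1770452  350.03292763]] [498.60196515 419.15810469]
rim [[369.06831713 464.58478289]
 [599.29591607 516.68345323]
 [635.87659033 372.87276868]
 [400.41021061 322.38063463]] [501.16275854 419.13040986]
t 1.2 pos [496.9 421.3 260.8] yaw 13.2 q6 0.29 w 91.9 F [-0.1 -0.  -0.5]
  delta [-0.0074, 0.0045, 0.4162] [-0.0001, -0.0001, 0.0086]
```

Request:
{"name": "arm_command", "arguments": {"deltas": [[-0.007,0.0045,0.15,0,0,-0.006,1],[-0.007,0.0045,0.3,0,0,-0.006,1],[-0.007,0.0045,0.38,0,0,-0.006,1],[-0.007,0.0045,0.416,0,0,-0.006,1],[-0.007,0.0045,0.416,0,0,-0.006,1],[-0.007,0.0045,0.416,0,0,-0.006,-1],[-0.007,0.0045,0.416,0,0,-0.006,-1],[-0.007,0.0045,0.416,0,0,-0.006,-1],[-0.007,0.0045,0.416,0,0,-0.006,-1],[-0.007,0.0045,0.416,0,0,-0.006,-1],[-0.007,0.0045,0.416,0,0,-0.006,-1],[-0.007,0.0045,0.416,0,0,-0.006,-1],[-0.007,0.0045,0.416,0,0,-0.006,-1],[-0.007,0.0045,0.416,0,0,-0.006,-1]], "squeeze": 40}}

```text
time: 2.6
position: [499.9, 418.7, 135.8]
ee_rot: [-1.945, -2.467, 0.0]
contact_force: [-0.3, -0.1, 0.6]
width: 22.3
gripper_force: 0.0
```

```bash
python3 -c "
from h import *
go(498,420,226,12.6);go(540,220,226,4);go(594,0,226,-4.1)"
```

```text
t 2.6 pos [499.9 418.7 135.8] yaw 13.5 q6 0.28 w 22.3 F [-0.3 -0.1  0.6]
  delta [0.0058, -0.0051, -0.3006] [-0.0001, 0.0, 0.0102]
t 2.6 pos [499.9 418.7 135.8] yaw 13.5 q6 0.28 w 22.3 F [-0.3 -0.1  0.6]
  delta [-0.6751, -0.0248, -0.3005] [-0.0001, 0.0, 0.1057]
t 2.6 pos [499.9 418.7 135.8] yaw 13.5 q6 0.28 w 22.3 F [-0.3 -0.1  0.6]
  delta [-1.4302, -0.0211, -0.3005] [-0.0001, 0.0, 0.1957]
```

Request:
{"name": "arm_command", "arguments": {"deltas": [[0,0,0,0,0,0.01,-1],[0,0,0,0,0,0.01,-1],[0,0,0,0,0,0.01,-1],[0,0,0,0,0,0.01,-1],[0,0,0,0,0,0.01,-1]]}}

```text
time: 3.1
position: [499.6, 418.6, 135.8]
ee_rot: [-1.964, -2.452, 0.001]
contact_force: [-2.6, -0.8, 1.4]
width: 13.2
gripper_force: 40.0
```

Request:
{"name": "arm_command", "arguments": {"deltas": [[0,0,-0.03,0,0,0,-1],[0,0,-0.1,0,0,0,-1],[0,0,-0.2,0,0,0,-1],[0,0,-0.3,0,0,0,-1],[-0.05,0,-0.3,0,0,0.01,-1],[-0.15,0,-0.3,0,0,0.02,-1],[-0.25,0,-0.3,0,0,0.04,-1],[-0.35,0,-0.3,0,0,0.06,-1],[-0.45,0,-0.3,0,0,0.08,-1],[-0.55,0,-0.3,0,0,0.1,-1],[-0.65,0,-0.3,0,0,0.12,-1],[-0.75,0,-0.3,0,0,0.15,-1],[-0.85,0,-0.3,0,0,0.18,-1],[-0.9,0,-0.3,0,0,0.18,-1],[-0.9,0,-0.3,0,0,0.18,-1],[-0.9,0,-0.3,0,0,0.18,-1]]}}

```text
time: 4.7
position: [558.4, 155.7, 225.1]
ee_rot: [-2.288, -2.15, 0.0]
contact_force: [-0.8, 0.1, -4.4]
width: 13.2
gripper_force: 40.0
```

```bash
python3 -c "
from h import *
go(594.5,-1.5,120,-4.1)"
```

```text
t 4.7 pos [558.4 155.7 225.1] yaw -3.6 q6 0.13 w 13.2 F [-0.8  0.1 -4.4]
  delta [-0.5158, 0.1533, 0.3498] [-0.0008, -0.0005, 0.0059]
```

Request:
{"name": "arm_command", "arguments": {"deltas": [[-0.08,0.02,0,0,0,0.005,-1],[-0.18,0.05,0,0,0,0.005,-1],[-0.28,0.08,0,0,0,0.005,-1],[-0.38,0.11,0,0,0,0.005,-1],[-0.47,0.14,0,0,0,0.005,-1],[-0.516,0.153,0.03,0,0,0.005,-1],[-0.516,0.153,0.13,0,0,0.005,-1],[-0.516,0.153,0.25,0,0,0.005,-1],[-0.516,0.153,0.37,0,0,0.005,-1],[-0.516,0.153,0.43,0,0,0.005,-1],[-0.516,0.153,0.46,0,0,0.005,-1],[-0.516,0.153,0.46,0,0,0.005,-1]]}}

```text
time: 5.9
position: [593.8, -0.8, 86.2]
ee_rot: [-2.295, -2.142, 0.002]
contact_force: [-0.4, -0.2, -3.0]
width: 13.1
gripper_force: 40.0
```

```bash
python3 -c "
from h import *
go(594.5,-1.5,68.8,-4.1)
cv2.imwrite('pics/top1.png',optics.get_image('top')[120:340,220:480].repeat(2,0).repeat(2,1))"
```

```text
t 5.9 pos [593.8  -0.8  86.2] yaw -4.0 q6 -0.14 w 13.1 F [-0.4 -0.2 -3. ]
  delta [-0.0024, 0.0025, 0.0581] [-0.0019, -0.0005, 0.0016]
```

View pics/top1.png

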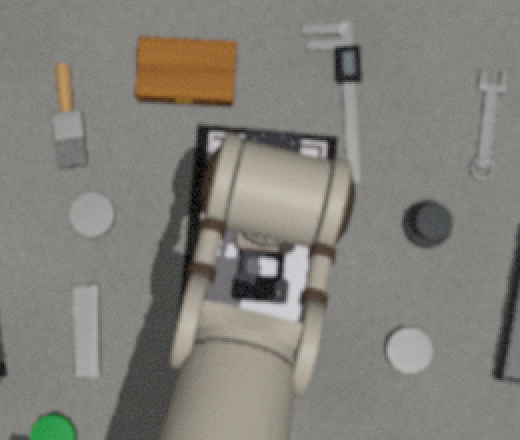

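The carrier hangs centred over the mat, with black margin visible along its left and far edges. Now I lower and release it.

Request:
{"name": "arm_command", "arguments": {"deltas": [[-0.002,0.002,0.03,0,0,0,-1],[-0.002,0.002,0.045,0,0,0,-1],[-0.002,0.002,0.052,0,0,0,-1],[-0.002,0.002,0.056,0,0,0,-1],[-0.002,0.002,0.059,0,0,0,-1],[-0.002,0.002,0.059,0,0,0,-1],[-0.002,0.002,0.059,0,0,0,0],[-0.002,0.002,0.059,0,0,0,0],[-0.002,0.002,0.059,0,0,0,0],[-0.002,0.002,0.059,0,0,0,0],[-0.002,0.002,0.059,0,0,0,0],[-0.002,0.002,0.059,0,0,0,0],[-0.002,0.002,0,0,0,0,0],[-0.002,0.002,-0.15,0,0,0,0],[-0.002,0.002,-0.3,0,0,0,0],[-0.002,0.002,-0.35,0,0,0,0]]}}

```text
time: 7.55
position: [598.4, -3.3, 198.8]
ee_rot: [2.293, 2.137, 0.008]
contact_force: [0.6, 0.5, 0.0]
width: 46.0
gripper_force: 0.0
```

```bash
python3 -c "
from h import *
go(459,220,200,92)
go(459,220,100,92)"
```

```text
t 7.55 pos [598.4  -3.3 198.8] yaw -4.0 q6 -0.14 w 46.0 F [0.6 0.5 0. ]
  delta [0.7098, -0.5157, -0.0095] [0.0052, -0.0036, 0.9331]
t 7.55 pos [598.4  -3.3 198.8] yaw -4.0 q6 -0.14 w 46.0 F [0.6 0.5 0. ]
  delta [0.7102, -0.5187, 0.3238] [0.0052, -0.0036, 0.9331]
```

Request:
{"name": "arm_command", "arguments": {"deltas": [[0.1,-0.07,-0.01,0.005,0,0.09,1],[0.2,-0.15,-0.01,0.005,0,0.18,1],[0.3,-0.22,-0.01,0.005,0,0.27,1],[0.4,-0.3,-0.01,0.005,0,0.36,1],[0.5,-0.36,-0.01,0.005,0,0.45,1],[0.6,-0.43,-0.01,0.005,0,0.54,1],[0.71,-0.517,-0.01,0.005,-0.004,0.63,1],[0.71,-0.517,-0.01,0.005,-0.004,0.72,1],[0.71,-0.517,-0.01,0.005,-0.004,0.81,1],[0.71,-0.517,-0.01,0.005,-0.004,0.9,1],[0.71,-0.517,-0.01,0.005,-0.004,0.933,1],[0.71,-0.517,-0.01,0.005,-0.004,0.933,1]]}}

```text
time: 8.75
position: [455.5, 220.6, 195.2]
ee_rot: [-3.14, -0.055, 0.016]
contact_force: [0.4, 0.8, 0.2]
width: 92.0
gripper_force: 0.0
```

```bash
python3 - <<'E'
from h import *
o=robot.get_obs();im=optics.get_image("wrist");cv2.imwrite("pics/w2.png",im)
t=optics.get_image("top");cv2.imwrite("pics/top2.png",t)
go(459,220,4,92,o)
E
```

```text
t 8.75 pos [455.5 220.6 195.2] yaw -88.0 q6 1.74 w 92.0 F [0.4 0.8 0.2]
  delta [0.0181, 0.0031, 0.6373] [-0.0008, 0.0064, 0.0]
```

View pics/w2.png

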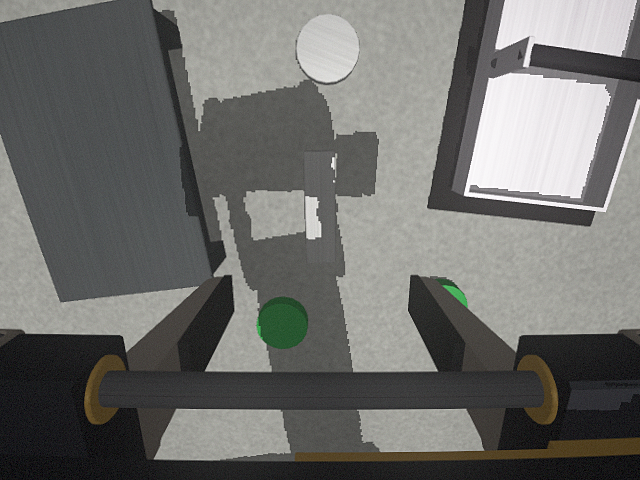

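View pics/top2.png

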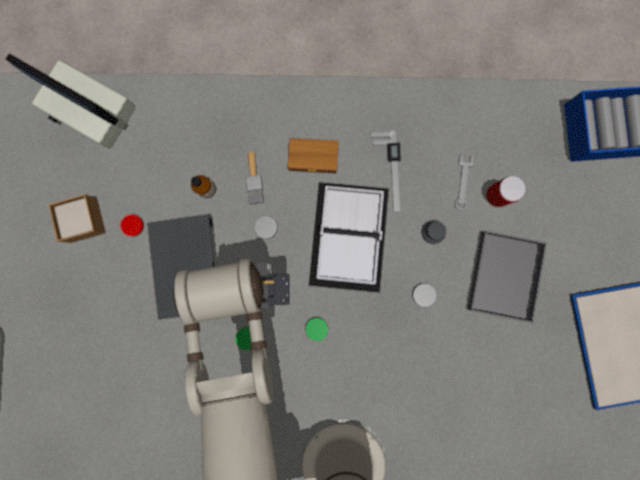

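Top view: the carrier is squarely on the mat (350,237). Wrist view: the bar runs from (320,151) to (322,262), partly in the arm's shadow. I'll measure both.

```bash
python3 - <<'E'
from h import *
o=robot.get_obs();c=cam("wrist",o)
print("bar",(q:=toz(c,[(304.5,151.5),(336,151.5),(338,262),(306.5,263)],20)).round(1).tolist(),q.mean(0),rect(q))
im=cv2.imread("pics/top2.png");ct=cam("top");g=im.max(2)
print("carrier",rect(toz(ct,contour(box(g>130,316,180,388,290)),38)))
P=contour(box(cv2.imread("pics/w2.png").min(2)>160,290,8,366,90));print("disc",toz(c,cv2.minEnclosingCircle(P)[0],20),rect(toz(c,P,20)))
go(q[:,0].mean(),q[:,1].mean(),4,92,o)
E
```

```text
bar [[517.7, 239.8], [518.9, 208.4], [401.5, 200.5], [399.1, 234.9]] [459.27575697 220.89521914] [459.1 220.2 118.8  34.4   2.4]
carrier [597.2  -5.8 242.4 158.1  -4. ]
disc [[608.54967829 216.30602464]] [611.4 217.9  65.1  58.3  69. ]
t 8.85 pos [455.6 220.5 195.4] yaw -87.9 q6 1.74 w 92.0 F [-0.1 -0.4  0.4]
  delta [0.0185, 0.0001, 0.6379] [-0.0009, 0.0062, 0.0008]
```

Request:
{"name": "arm_command", "arguments": {"deltas": [[0.018,0,0.15,0,0.006,0,1],[0.018,0,0.3,0,0.006,0,1],[0.018,0,0.45,0,0.006,0,1],[0.018,0,0.56,0,0.006,0,0.5],[0.018,0,0.61,0,0.006,0,0.3],[0.018,0,0.637,0,0.006,0,0],[0.018,0,0.637,0,0.006,0,-0.2],[0.018,0,0.637,0,0.006,0,-1],[0.018,0,0.637,0,0.006,0,-1],[0.018,0,0.637,0,0.006,0,-1],[0.018,0,0.637,0,0.006,0,-1],[0.018,0,0.637,0,0.006,0,-1],[0.018,0,0.637,0,0.006,0,-1]], "squeeze": 50}}

```text
time: 10.15
position: [459.6, 221.0, 4.9]
ee_rot: [-3.14, -0.055, -0.001]
contact_force: [0.5, 0.3, -0.1]
width: 14.1
gripper_force: 0.0
```

The fingers closed to 14 mm, which is less than the bar's 32 mm, so something is off. I'll look again.

```bash
python3 - <<'E'
from h import *
o=robot.get_obs();print(o["width"],o["gripper_force"],o["position"])
a=optics.get_image("wrist");b=optics.get_image("side")[190:310,180:340]
b=cv2.resize(b,(400,300));a=cv2.resize(a,(400,300));cv2.imwrite("pics/w3.png",np.hstack([a,b]))
E
```

```text
14.126055853278244 0.0 [459.56877718 221.02015482   4.88980214]
```

View pics/w3.png

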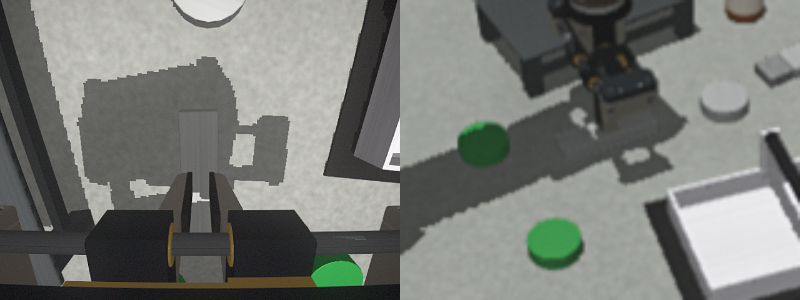

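Request:
{"name": "arm_command", "arguments": {"deltas": [[0,0,0,0,0,0,-1],[0,0,0,0,0,0,-1],[0,0,0,0,0,0,-1]]}}

```text
time: 10.55
position: [459.5, 221.0, 4.7]
ee_rot: [-3.14, -0.055, -0.0]
contact_force: [-0.4, 0.3, -0.3]
width: 0.1
gripper_force: 0.0
```

```bash
python3 - <<'E'
from h import *
o=robot.get_obs();print(o["width"],o["gripper_force"],o["position"],o["contact_force"])
a=optics.get_image("wrist");cv2.imwrite("pics/w4.png",a);c=cam("wrist",o);K,d,R,t=c
X=np.array([o["position"],o["position"]+[0,0,19.],[518,221+16,20],[518,221-16,20],[518,237,0],[518,205,0]],float)
print(cv2.projectPoints(X,cv2.Rodrigues(R)[0],t,K,d)[0].reshape(-1,2).round())
for r in (165,172,180,190,200,215,230): print(r,a[r,260:380:4].mean(1).astype(int))
E
```

```text
0.093917880433235 0.0 [459.45982972 221.00033014   4.72436208] [-0.3762001   0.32620325 -0.32977676]
[[322. 279.]
 [322. 293.]
 [293. 179.]
 [359. 181.]
 [296. 175.]
 [355. 177.]]
165 [ 99 101  99 101  95  91  97  90  94 100  99  99  97 100 102  97  96  96
  97  99  98  98  95  94  98  99  98  97  99  96]
172 [ 99  98  95  98  94  94  98  94  92  97  99  96  98 101 101 105 104 100
  99 100  96  99  98 103  98  99  97  98  94  92]
180 [ 93  97  95  96 100 100 100 102 106 102 106 110 107 103 108 107 107 107
 106 110 115 106 105  98  97 102  98  96  96  97]
190 [ 98  93  93  99  96  99  95 104 108 102 106 110 109 104 107 102 104 104
 104 107 112 109 107  94 102 102  97  92  98  98]
200 [ 95  99  98  98 104  95  98 103 106 110 108 104 108 107 109 103 107 106
 107 105 115 108 106 101  97 100  95  94 104 101]
215 [ 99  92  95 101 101 106 106 103 112 109 106 103 110 108 106 105 105 100
 106 108 108 107 103 100 101 105  99 103 103  94]
230 [ 99  91  98 104 102  98 100 100 110 106 101 106 109 106 108 101 105 105
 107 104 107 105  97  99 100 102 104  97  84 185]
```

```bash
python3 - <<'E'
from h import *
K,d,R,t=cam("side")
X=np.array([[459.5,221,z] for z in (5,20,35)]+[[459,221,20],[519,224,20],[399,218,20]],float)
print(cv2.projectPoints(X,cv2.Rodrigues(R)[0],t,K,d)[0].reshape(-1,2).round(1))
a=cv2.imread("pics/w4.png")[130:420,200:440];b=optics.get_image("side")[205:265,235:305]
cv2.imwrite("pics/v5.png",np.hstack([cv2.resize(a,(384,464)),cv2.resize(b,(416,464),interpolation=cv2.INTER_CUBIC)]))
E
```

```text
[[262.6 244.5]
 [262.3 240.9]
 [262.1 237.2]
 [262.2 240.9]
 [280.6 235. ]
 [243.3 247. ]]
```

View pics/v5.png

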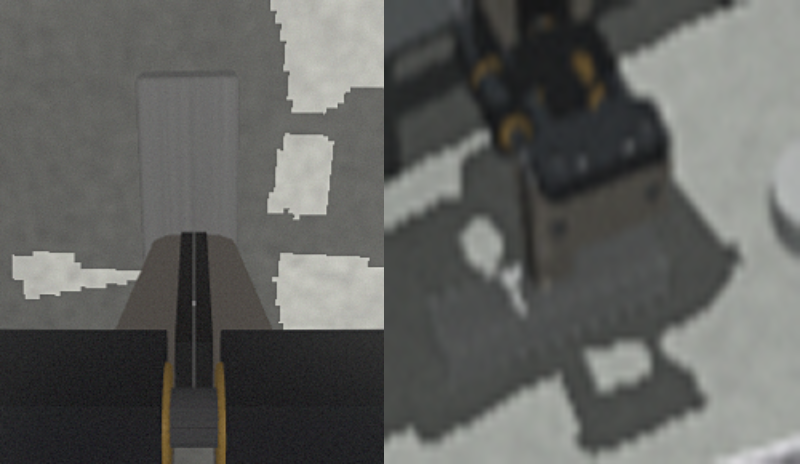

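The wrist crop shows the shut tips at (320,275) lying above the bar's top face (286–349 px wide), not around it. The side crop agrees, with the tip at about (261,242). So the true tip height is about 15 mm or more above the reported value. I'll open, lower in small steps and feel for contact.

Request:
{"name": "arm_command", "arguments": {"deltas": [[0,0,0,0,0,0,0.5],[0,0,0,0,0,0,0.5],[0,0,0,0,0,0,0.5],[0,0,0,0,0,0,0.5],[0,0,0,0,0,0,0.5],[0,0,0,0,0,0,0.5],[0,0,0,0,0,0,0.5],[0,0,0.006,0,0,0,0.5],[0,0,0.012,0,0,0,0.5],[0,0,0.018,0,0,0,0.5],[0,0,0.018,0,0,0,0.5]]}}

```text
time: 11.75
position: [459.1, 220.9, -1.1]
ee_rot: [-3.14, -0.055, 0.001]
contact_force: [-0.4, -1.1, -0.2]
width: 68.8
gripper_force: 0.0
```

Request:
{"name": "arm_command", "arguments": {"deltas": [[0,0,0.008,0,0,0,0.5],[0,0,0.016,0,0,0,0.5],[0,0,0.022,0,0,0,0.5],[0,0,0.022,0,0,0,0.5]]}}

```text
time: 12.15
position: [459.2, 220.9, -7.6]
ee_rot: [-3.14, -0.055, 0.001]
contact_force: [0.5, 1.3, 0.0]
width: 68.8
gripper_force: 0.0
```

Request:
{"name": "arm_command", "arguments": {"deltas": [[0,0,0.006,0,0,0,0.5],[0,0,0.012,0,0,0,0.5],[0,0,0.016,0,0,0,0.5],[0,0,0.016,0,0,0,0.5]]}}

```text
time: 12.55
position: [459.3, 221.0, -12.3]
ee_rot: [-3.14, -0.055, 0.0]
contact_force: [0.0, -0.6, 0.9]
width: 68.8
gripper_force: 0.0
```

Request:
{"name": "arm_command", "arguments": {"deltas": [[0,0,0.004,0,0,0,0.5],[0,0,0.007,0,0,0,0.5],[0,0,0.007,0,0,0,0.5]]}}

```text
time: 12.85
position: [459.4, 221.0, -14.3]
ee_rot: [-3.14, -0.055, -0.0]
contact_force: [0.3, 0.5, -0.8]
width: 68.6
gripper_force: 0.0
```

Request:
{"name": "arm_command", "arguments": {"deltas": [[0,0,0.005,0,0,0,0.3],[0,0,0.01,0,0,0,0.3],[0,0,0.01,0,0,0,0.3]]}}

```text
time: 13.15
position: [459.2, 221.0, -17.4]
ee_rot: [-3.14, -0.055, 0.0]
contact_force: [0.3, -0.4, 0.6]
width: 59.9
gripper_force: 0.0
```

Request:
{"name": "arm_command", "arguments": {"deltas": [[0,0,0.004,0,0,0,0.2],[0,0,0.008,0,0,0,0.2],[0,0,0.008,0,0,0,0.2]]}}

```text
time: 13.45
position: [459.3, 221.0, -19.7]
ee_rot: [-3.14, -0.055, 0.0]
contact_force: [0.3, 0.2, -0.5]
width: 55.3
gripper_force: 0.0
```

Request:
{"name": "arm_command", "arguments": {"deltas": [[0,0,0,0,0,0,-1],[0,0,0,0,0,0,-1],[0,0,0,0,0,0,-1],[0,0,0,0,0,0,-1],[0,0,0,0,0,0,-1],[0,0,0,0,0,0,-1]]}}

```text
time: 14.05
position: [459.6, 221.2, -19.5]
ee_rot: [-3.139, -0.054, -0.001]
contact_force: [0.1, 1.3, 0.1]
width: 31.7
gripper_force: 50.0
```

The grip holds at 31.7 mm and 50 N. The reported z is now −19.5 with the bar on the table, so from here I'll work relative to that. Lifting and carrying.

Request:
{"name": "arm_command", "arguments": {"deltas": [[0,0,-0.05,0,0,0,-1],[0,0,-0.18,0,0,0,-1],[0,0,-0.33,0,0,0,-1],[0,0.05,-0.47,0,0,0,-1],[0,0.18,-0.47,0,0,0,-1],[0,0.32,-0.47,0,0,0,-1],[0,0.46,-0.47,0,0,0,-1],[0,0.6,-0.47,0,0,0,-1],[0,0.74,-0.47,0,0,0,-1],[0,0.88,-0.47,0,0,0,-1],[0,1,-0.47,0,0,0,-1]]}}

```text
time: 15.15
position: [468.3, -80.7, 119.6]
ee_rot: [-3.139, -0.054, 0.004]
contact_force: [0.8, 0.6, -5.7]
width: 31.5
gripper_force: 49.9
```

```bash
python3 - <<'E'
from h import *
o=robot.get_obs()
go(499,-413,120,80,o)
im=cv2.imread("pics/top2.png");c=cam("top");g=im.max(2)
P=contour(box(g<85,460,222,553,330));q=cv2.boxPoints(cv2.minAreaRect(P));print(q, toz(c,q,40),rect(toz(c,P,40)))
s=cv2.imread("pics/side0.png");cs=cam("side")
print("side rim",(p:=toz(cs,[(322,393),(408,378),(437,437),(341,467)],[40])) if 0 else [toz(cs,[x],40).round().tolist() for x in [(322,393),(409,378),(437,438),(341,467)]])
E
```

```text
t 15.15 pos [468.3 -80.7 119.6] yaw -88.0 q6 1.11 w 31.5 F [ 0.8  0.6 -5.7]
  delta [0.0645, 1.1106, -0.0039] [-0.0012, 0.0017, 0.1328]
[[473.5358  311.09235]
 [487.11545 232.33023]
 [545.48376 242.39374]
 [531.9042  321.15585]] [[ 408.70272349 -322.84755047]
 [ 610.87214089 -356.5455679 ]
 [ 588.66503746 -506.07250029]
 [ 387.17650338 -470.91726062]] [ 499.  -414.4  202.6  150.3   -9.3]
side rim [[[410.0, -315.0]], [[607.0, -359.0]], [[585.0, -504.0]], [[377.0, -477.0]]]
```

Request:
{"name": "arm_command", "arguments": {"deltas": [[0.005,0.1,0,0,0,0.01,-1],[0.01,0.24,0,0,0,0.03,-1],[0.02,0.38,0,0,0,0.05,-1],[0.03,0.52,0,0,0,0.07,-1],[0.04,0.66,0,0,0,0.09,-1],[0.05,0.8,0,0,0,0.11,-1],[0.06,0.94,0,0,0,0.128,-1],[0.063,1,0,0,0,0.128,-1],[0.063,1,0,0,0,0.128,-1]]}}

```text
time: 16.05
position: [497.8, -380.2, 118.6]
ee_rot: [-3.128, 0.265, 0.003]
contact_force: [-0.7, -0.0, -5.4]
width: 31.5
gripper_force: 49.9
```

```bash
python3 -c "
from h import *
go(498.5,-413,-10,80.5)"
```

```text
t 16.05 pos [ 497.8 -380.2  118.6] yaw -99.7 q6 0.89 w 31.5 F [-0.7 -0.  -5.4]
  delta [0.0218, 0.1084, 0.4283] [-0.0015, 0.0015, -0.0021]
```

Request:
{"name": "arm_command", "arguments": {"deltas": [[0.01,0.06,0,0,0,0,-1],[0.022,0.108,0,0,0,0,-1],[0.022,0.108,0.1,0,0,0,-1],[0.022,0.108,0.22,0,0,0,-1],[0.022,0.108,0.34,0,0,0,-1],[0.022,0.108,0.4,0,0,0,-1],[0.022,0.108,0.425,0,0,0,-1],[0.022,0.108,0.435,0,0,0,-1],[0.022,0.108,0.435,0,0,0,-1]]}}

```text
time: 16.95
position: [501.3, -411.8, -8.5]
ee_rot: [3.131, -0.261, 0.003]
contact_force: [0.2, -1.4, -4.8]
width: 31.6
gripper_force: 49.9
```

Request:
{"name": "arm_command", "arguments": {"deltas": [[0,0,0.004,0,0,0,-1],[0,0,0.008,0,0,0,-1],[0,0,0.011,0,0,0,-1],[0,0,0.011,0,0,0,-1]]}}

```text
time: 17.35
position: [500.5, -411.1, -13.1]
ee_rot: [-3.129, 0.261, -0.001]
contact_force: [0.7, 1.3, -4.7]
width: 31.7
gripper_force: 49.9
```

Request:
{"name": "arm_command", "arguments": {"deltas": [[0,0,0.004,0,0,0,-1],[0,0,0.008,0,0,0,-1],[0,0,0.008,0,0,0,-1]]}}

```text
time: 17.65
position: [500.6, -411.1, -15.4]
ee_rot: [-3.129, 0.261, -0.001]
contact_force: [-0.0, 0.7, -4.1]
width: 31.6
gripper_force: 49.9
```

Request:
{"name": "arm_command", "arguments": {"deltas": [[0,0,0.004,0,0,0,-1],[0,0,0.006,0,0,0,-1],[0,0,0.006,0,0,0,-1]]}}

```text
time: 17.95
position: [500.6, -411.2, -15.5]
ee_rot: [-3.129, 0.26, 0.0]
contact_force: [-5.1, 3.9, 7.9]
width: 31.2
gripper_force: 50.0
```

Request:
{"name": "arm_command", "arguments": {"deltas": [[0,0,0.003,0,0,0,0.2],[0,0,0.003,0,0,0,0.2],[0,0,0.003,0,0,0,0.2],[0,0,0.003,0,0,0,0.2],[0,0,0,0,0,0,0.2],[0,0,-0.1,0,0,0,0.2],[0,0,-0.25,0,0,0,0.2],[0,0,-0.4,0,0,0,0.5],[0,0,-0.55,0,0,0,1],[0,0,-0.6,0,0,0,1],[0,0,-0.6,0,0,0,1]]}}

```text
time: 19.05
position: [501.6, -412.3, 165.3]
ee_rot: [3.129, -0.26, 0.006]
contact_force: [0.2, -0.1, -0.4]
width: 85.5
gripper_force: 0.0
```

```bash
python3 - <<'E'
from h import *
o=robot.get_obs();im=optics.get_image("wrist");cv2.imwrite("pics/w6.png",im)
go(445.6,-202.6,160,86,o)
o2=dict(o);o2["position"]=o["position"]+[0,0,20]
c=cam("wrist",o2)
P=contour(box((im.max(2)>140)&(np.ptp(im,axis=2)<25),220,0,430,270));print(cv2.contourArea(P),P.min(0),P.max(0),rect(toz(c,P,24)))
E
```

```text
t 19.05 pos [ 501.6 -412.3  165.3] yaw -99.5 q6 0.86 w 85.5 F [ 0.2 -0.1 -0.4]
  delta [-0.2999, -0.6586, 0.0153] [0.0011, -0.0026, -0.0613]
23867.0 [220   0] [429 269] [ 567.9 -431.2  263.   193.3   -5.1]
```

Request:
{"name": "arm_command", "arguments": {"deltas": [[-0.06,-0.13,0,0,0,-0.02,1],[-0.13,-0.28,0,0,0,-0.04,1],[-0.2,-0.42,0,0,0,-0.061,1],[-0.26,-0.56,0,0,-0.002,-0.061,1],[-0.3,-0.659,0.015,0,-0.002,-0.061,1],[-0.3,-0.659,0.015,0,-0.002,-0.061,1],[-0.3,-0.659,0.015,0,-0.002,-0.061,1]]}}

```text
time: 19.8
position: [443.1, -200.2, 155.8]
ee_rot: [-3.136, 0.109, 0.01]
contact_force: [-0.4, -1.1, -0.5]
width: 91.9
gripper_force: 0.0
```

```bash
python3 - <<'E'
from h import *
o=robot.get_obs();im=optics.get_image("wrist");cv2.imwrite("pics/w7.png",im)
tp=optics.get_image("top");cv2.imwrite("pics/top3.png",tp)
go(445.6,-202.6,-19,86,o)
o2=dict(o);o2["position"]=o["position"]+[0,0,20]
K,d,R,t=c=cam("wrist",o2)
u=cv2.projectPoints(np.array([[445.6,-202.6,20]]),cv2.Rodrigues(R)[0],t,K,d)[0].ravel();print(u)
x,y=u.astype(int);g=im.max(2)
for dx in (-80,-60,-40,-20,0,20,40,60,80): print(dx,g[y,x+dx],g[y+dx,x])
ct=cam("top");gt=tp.max(2)
P=contour(box(gt>120,484,245,535,312));print("bar in tray px",P.min(0),P.max(0),rect(toz(ct,P,24)))
E
```

```text
t 19.8 pos [ 443.1 -200.2  155.8] yaw -94.0 q6 0.97 w 91.9 F [-0.4 -1.1 -0.5]
  delta [0.0125, 0.0096, 0.5826] [-0.0025, 0.0041, 0.0003]
[324.22118256 215.03405831]
-80 166 146
-60 88 93
-40 87 95
-20 233 221
0 229 229
20 101 226
40 176 174
60 176 177
80 164 169
bar in tray px [484 245] [530 311] [ 4.946e+02 -4.134e+02  1.715e+02  1.188e+02  3.000e-01]
```

Request:
{"name": "arm_command", "arguments": {"deltas": [[0.012,0.01,0.12,0,0.004,0,1],[0.012,0.01,0.26,0,0.004,0,1],[0.012,0.01,0.4,0,0.004,0,1],[0.012,0.01,0.5,0,0.004,0,1],[0.012,0.01,0.55,0,0.004,0,1],[0.012,0.01,0.578,0,0.004,0,1],[0.012,0.01,0.578,0,0.004,0,1],[0.012,0.01,0.578,0,0.004,0,-1],[0.012,0.01,0.578,0,0.004,0,-1],[0.012,0.01,0.578,0,0.004,0,-1],[0.012,0.01,0.578,0,0.004,0,-1],[0.012,0.01,0.578,0,0.004,0,-1],[0.012,0.01,0.578,0,0.004,0,-1],[0.012,0.01,0.578,0,0.004,0,-1],[0.012,0.01,0.578,0,0.004,0,-1]]}}

```text
time: 21.4
position: [447.6, -203.9, -14.5]
ee_rot: [-3.137, 0.111, -0.006]
contact_force: [-0.6, 3.7, 6.6]
width: 58.7
gripper_force: 50.0
```

```bash
python3 - <<'E'
from h import *
o=robot.get_obs()
a=np.radians(-4);C=np.array([595.5,-3]);ux=np.array([np.cos(a),np.sin(a)])
for s in (-66,66):
    p=C+s*ux;print(s,p)
p=C-66*ux;go(p[0],p[1],120,86,o);print(o["gripper_force"])
E
```

```text
-66 [529.66077268   1.60392727]
66 [661.33922732  -7.60392727]
t 21.4 pos [ 447.6 -203.9  -14.5] yaw -94.0 q6 0.96 w 58.7 F [-0.6  3.7  6.6]
  delta [0.2263, -0.7037, -0.4458] [-0.0015, -0.0024, -0.0004]
50.00211701262742
```

Request:
{"name": "arm_command", "arguments": {"deltas": [[0,0,-0.03,0,0,0,-1],[0,0,-0.12,0,0,0,-1],[0,0,-0.26,0,0,0,-1],[0,0,-0.4,0,0,0,-1],[0,0,-0.446,0,0,0,-1],[0,0,-0.446,0,0,0,-1]]}}

```text
time: 22.0
position: [447.9, -205.6, 120.4]
ee_rot: [3.138, -0.111, 0.011]
contact_force: [-0.0, -0.4, -4.9]
width: 58.6
gripper_force: 50.0
```

```bash
python3 - <<'E'
from h import *
o=robot.get_obs();print(o["width"],o["gripper_force"],o["contact_force"].round(1),o["wrist_torque"].round(3))
im=optics.get_image("wrist");cv2.imwrite("pics/w8.png",im)
m=optics.camera_model("wrist");K,d=np.array(m["mtx"]),np.array(m["dist_coeffs"]);T=np.linalg.inv(np.array(m["hand_eye"]))
X=np.array([[x,0,-16.] for x in (0,10,20,30,40,50)])
print(cv2.projectPoints(X,cv2.Rodrigues(T[:3,:3])[0],T[:3,3],K,d)[0].reshape(-1,2).round().tolist())
crop=im[150:330,190:450];cv2.imwrite("pics/v9.png",cv2.resize(crop,(780,540)))
E
```

```text
58.567600762711585 49.994285367429256 [-0.  -0.4 -4.9] [ 0.028  0.164 -0.021]
[[322.0, 291.0], [322.0, 273.0], [322.0, 255.0], [322.0, 236.0], [322.0, 217.0], [322.0, 197.0]]
```

View pics/v9.png

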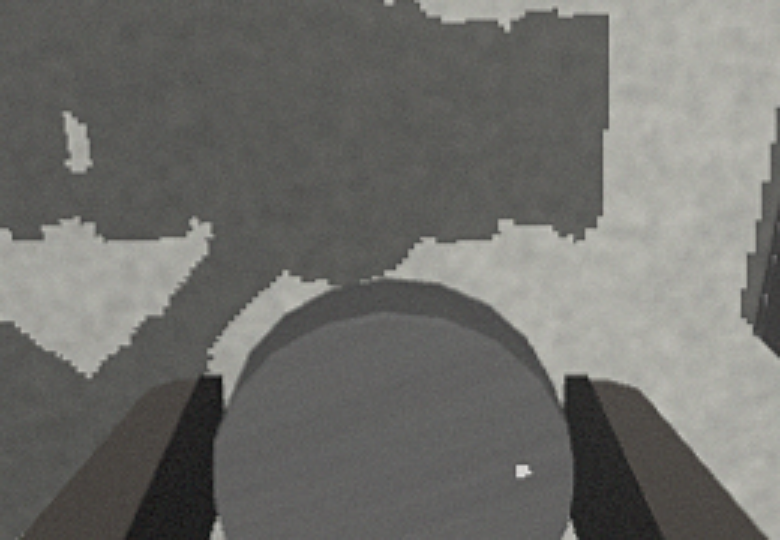

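The last crop shows disc 2 gripped between the pads: top face from (214,470) to (572,470) in the crop, centred about 8 mm towards the base from the tool axis. I'll allow for that. Placing it in the near half of the carrier.

```bash
python3 -c "
from h import *
go(540,0,120,86);go(540,0,20,86)"
```

```text
t 22.05 pos [ 446.5 -204.5  118. ] yaw -94.0 q6 0.96 w 58.3 F [ 0.2  1.1 -5.3]
  delta [0.263, -0.7019, -0.0047] [-0.0009, -0.002, -0.0004]
t 22.05 pos [ 446.5 -204.5  118. ] yaw -94.0 q6 0.96 w 58.3 F [ 0.2  1.1 -5.3]
  delta [0.262, -0.7014, 0.3286] [-0.0009, -0.002, -0.0004]
```

Request:
{"name": "arm_command", "arguments": {"deltas": [[0.03,-0.08,0,0,0,0,-1],[0.08,-0.22,0,0,0,0,-1],[0.13,-0.36,0,0,0,0,-1],[0.18,-0.5,0,0,0,0,-1],[0.23,-0.63,0,0,0,0,-1],[0.262,-0.701,0,0,0,0,-1],[0.262,-0.701,0,0,0,0,-1],[0.262,-0.701,0.1,0,0,0,-1],[0.262,-0.701,0.2,0,0,0,-1],[0.262,-0.701,0.3,0,0,0,-1],[0.262,-0.701,0.35,0,0,0,-1],[0.262,-0.701,0.38,0,0,0,-1],[0.262,-0.701,0.387,0,0,0,-1],[0.262,-0.701,0.387,0,0,0,-1]]}}

```text
time: 23.45
position: [541.0, -0.4, 3.8]
ee_rot: [-3.138, 0.111, -0.007]
contact_force: [-0.6, -0.5, -3.8]
width: 58.4
gripper_force: 50.0
```

Request:
{"name": "arm_command", "arguments": {"deltas": [[0,0,0.006,0,0,0,-1],[0,0,0.012,0,0,0,-1],[0,0,0.018,0,0,0,-1],[0,0,0.018,0,0,0,-1]]}}

```text
time: 23.85
position: [540.4, -0.0, -2.2]
ee_rot: [-3.138, 0.11, -0.005]
contact_force: [-0.3, -0.0, -4.4]
width: 58.7
gripper_force: 50.0
```

Request:
{"name": "arm_command", "arguments": {"deltas": [[0,0,0.005,0,0,0,-1],[0,0,0.01,0,0,0,-1],[0,0,0.014,0,0,0,-1],[0,0,0.014,0,0,0,-1]]}}

```text
time: 24.25
position: [540.2, -0.0, -6.7]
ee_rot: [-3.138, 0.11, -0.005]
contact_force: [-0.5, -0.1, -5.0]
width: 58.7
gripper_force: 50.0
```

Request:
{"name": "arm_command", "arguments": {"deltas": [[0,0,0.004,0,0,0,-1],[0,0,0.008,0,0,0,-1],[0,0,0.008,0,0,0,-1]]}}

```text
time: 24.55
position: [540.7, -0.1, -7.5]
ee_rot: [-3.138, 0.11, -0.005]
contact_force: [-5.1, 0.2, 6.6]
width: 58.4
gripper_force: 50.0
```

Contact came at −7.5, as predicted. Releasing.

Request:
{"name": "arm_command", "arguments": {"deltas": [[0,0,0,0,0,0,0.55],[0,0,0,0,0,0,0.55],[0,0,0,0,0,0,0.55],[0,0,0,0,0,0,0.55],[0,0,-0.03,0,0,0,0.55],[0,0,-0.13,0,0,0,0.55],[0,0,-0.28,0,0,0,0.55],[0,0,-0.43,0,0,0,0.55],[0,0,-0.5,0,0,0,1],[0,0,-0.5,0,0,0,1]]}}

```text
time: 25.55
position: [543.0, -0.9, 146.2]
ee_rot: [3.139, -0.11, 0.019]
contact_force: [1.3, 0.2, 0.1]
width: 85.1
gripper_force: 0.0
```

```bash
python3 -c "
from h import *
go(608,218,145,86)"
```

```text
t 25.55 pos [543.   -0.9 146.2] yaw -94.0 q6 1.41 w 85.1 F [1.3 0.2 0.1]
  delta [0.1648, -0.7432, 0.0061] [-0.0002, -0.0079, -0.0003]
```

Request:
{"name": "arm_command", "arguments": {"deltas": [[0.03,-0.12,0,0,0,0,1],[0.06,-0.28,0,0,0,0,1],[0.1,-0.44,0,0,0,0,1],[0.13,-0.6,0,0,0,0,1],[0.165,-0.743,0,0,-0.005,0,1],[0.165,-0.743,0,0,-0.005,0,1],[0.165,-0.743,0,0,-0.005,0,1]]}}

```text
time: 26.25
position: [603.8, 219.0, 139.6]
ee_rot: [-3.139, 0.108, 0.012]
contact_force: [-0.8, -0.3, -0.3]
width: 91.6
gripper_force: 0.0
```

```bash
python3 - <<'E'
from h import *
o=robot.get_obs();im=optics.get_image("wrist");cv2.imwrite("pics/w10.png",im)
tp=optics.get_image("top");cv2.imwrite("pics/top4.png",tp)
go(608,218,-15,86,o)
o2=dict(o);o2["position"]=o["position"]+[0,0,18]
K,d,R,t=c=cam("wrist",o2)
g=cv2.GaussianBlur(cv2.cvtColor(im,cv2.COLOR_BGR2GRAY),(5,5),0)
C=cv2.HoughCircles(g,cv2.HOUGH_GRADIENT,1.5,60,param1=60,param2=25,minRadius=25,maxRadius=42)
if C is not None:
    for u in C[0][:5]: print(u.round(),toz(c,[u[:2]],20).round(1))
ct=cam("top");gt=cv2.resize(cv2.cvtColor(tp,cv2.COLOR_BGR2GRAY)[180:295,300:400],None,fx=4,fy=4,interpolation=cv2.INTER_CUBIC)
C=cv2.HoughCircles(gt,cv2.HOUGH_GRADIENT,1.5,40,param1=60,param2=20,minRadius=40,maxRadius=56)
if C is not None:
    for u in C[0][:4]: print("carrier disc",u.round(),toz(ct,[u[:2]/4+[300,180]],27).round(1))
# bar in tray: rect of bright within floor
P=contour(box(tp.max(2)>135,486,248,530,305));print("bar in tray",rect(toz(ct,P,24)))
E
```

```text
t 26.25 pos [603.8 219.  139.6] yaw -93.9 q6 1.8 w 91.6 F [-0.8 -0.3 -0.3]
  delta [0.0181, 0.0025, 0.5154] [-0.0003, 0.0048, 0.0007]
[553. 275.  34.] [[533.   -9.6]]
[320. 217.  33.] [[608.8 219.8]]
[ 85. 112.  36.] [[718.4 421.2]]
[466. 452.  34.] [[309.2  65.8]]
[125. 391.  39.] [[424.4 452.2]]
carrier disc [134. 244.  54.] [[579.7  37.6]]
carrier disc [268.  80.  55.] [[689.3 -47.2]]
carrier disc [278. 281.  55.] [[557.6 -56.6]]
carrier disc [274. 367.  52.] [[502.  -54.7]]
bar in tray [ 501.  -412.2  119.3   30.6   -8.8]
```

The bar lies in the tray at (501,−412). Disc 1 is at (608.8,219.8), and disc 2 shows inside the carrier at about (533,−10).

Request:
{"name": "arm_command", "arguments": {"deltas": [[0.016,0,0.12,0,0.004,0,1],[0.016,0,0.26,0,0.004,0,1],[0.016,0,0.38,0,0.004,0,1],[0.016,0,0.46,0,0.004,0,1],[0.016,0,0.5,0,0.004,0,1],[0.016,0,0.508,0,0.004,0,1],[0.016,0,0.508,0,0.004,0,-1],[0.016,0,0.508,0,0.004,0,-1],[0.016,0,0.508,0,0.004,0,-1],[0.016,0,0.508,0,0.004,0,-1],[0.016,0,0.508,0,0.004,0,-1],[0.016,0,0.508,0,0.004,0,-1],[0.016,0,0.508,0,0.004,0,-1],[0.016,0,0.508,0,0.004,0,-1]]}}

```text
time: 27.75
position: [609.9, 219.1, -9.5]
ee_rot: [-3.137, 0.11, -0.005]
contact_force: [-1.0, 1.6, 5.6]
width: 58.0
gripper_force: 50.0
```

Request:
{"name": "arm_command", "arguments": {"deltas": [[0,0,-0.03,0,0,0,-1],[0,0,-0.1,0,0,0,-1],[0,0,-0.2,0,0,0,-1],[0,0,-0.33,0,0,0,-1],[0,0,-0.45,0,0,0,-1],[0,0,-0.45,0,0,0,-1],[0,0,-0.45,0,0,0,-1]]}}

```text
time: 28.45
position: [608.3, 218.1, 123.5]
ee_rot: [-3.139, 0.111, -0.002]
contact_force: [0.1, 0.2, -4.6]
width: 58.3
gripper_force: 50.0
```

```bash
python3 - <<'E'
from h import *
go(657,-8,122,86)
tp=optics.get_image("top");cv2.imwrite("pics/top5.png",tp);im=optics.get_image("wrist");cv2.imwrite("pics/w11.png",im)
E
```

```text
t 28.45 pos [608.3 218.1 123.5] yaw -94.0 q6 1.8 w 58.3 F [ 0.1  0.2 -4.6]
  delta [0.215, 0.7403, 0.0045] [-0.0007, -0.0006, -0.0004]
```

Request:
{"name": "arm_command", "arguments": {"deltas": [[0.03,0.08,0,0,0,0,-1],[0.07,0.22,0,0,0,0,-1],[0.11,0.36,0,0,0,0,-1],[0.15,0.5,0,0,0,0,-1],[0.19,0.64,0,0,0,0,-1],[0.225,0.742,0,0,0,0,-1],[0.225,0.742,0,0,0,0,-1],[0.225,0.742,0.1,0,0,0,-1],[0.225,0.742,0.2,0,0,0,-1],[0.225,0.742,0.3,0,0,0,-1],[0.225,0.742,0.36,0,0,0,-1],[0.225,0.742,0.385,0,0,0,-1],[0.225,0.742,0.395,0,0,0,-1],[0.225,0.742,0.395,0,0,0,-1]]}}

```text
time: 29.95
position: [661.4, -8.2, 6.3]
ee_rot: [-3.138, 0.11, -0.005]
contact_force: [0.9, -0.2, -3.7]
width: 58.1
gripper_force: 50.0
```

Request:
{"name": "arm_command", "arguments": {"deltas": [[0,0,0.005,0,0,0,-1],[0,0,0.01,0,0,0,-1],[0,0,0.015,0,0,0,-1],[0,0,0.015,0,0,0,-1]]}}

```text
time: 30.35
position: [660.7, -8.3, 1.2]
ee_rot: [-3.138, 0.111, -0.003]
contact_force: [-0.7, 0.6, -4.7]
width: 58.1
gripper_force: 50.0
```

Request:
{"name": "arm_command", "arguments": {"deltas": [[0,0,0.004,0,0,0,-1],[0,0,0.008,0,0,0,-1],[0,0,0.011,0,0,0,-1],[0,0,0.011,0,0,0,-1]]}}

```text
time: 30.75
position: [660.7, -8.3, -2.3]
ee_rot: [-3.138, 0.111, -0.003]
contact_force: [0.0, -0.4, -4.4]
width: 58.0
gripper_force: 50.0
```

Request:
{"name": "arm_command", "arguments": {"deltas": [[0,0,0.003,0,0,0,-1],[0,0,0.006,0,0,0,-1],[0,0,0.006,0,0,0,-1]]}}

```text
time: 31.05
position: [661.1, -8.3, -2.5]
ee_rot: [-3.138, 0.11, -0.004]
contact_force: [-5.5, 0.4, 6.1]
width: 57.9
gripper_force: 50.0
```

Contact. I'll release, back off and look from above.

Request:
{"name": "arm_command", "arguments": {"deltas": [[0,0,0,0,0,0,0.55],[0,0,0,0,0,0,0.55],[0,0,0,0,0,0,0.55],[0,0,0,0,0,0,0.55],[0,0,-0.03,0,0,0,0.55],[0,0,-0.13,0,0,0,0.55],[0,0,-0.28,0,0,0,0.55],[0,0,-0.43,0,0,0,0.55],[0,0,-0.55,0,0,0,0.55],[-0.2,-0.15,-0.6,0,0,0,0.55],[-0.3,-0.3,-0.6,0,0,0,0.55],[-0.4,-0.5,-0.6,0,0,0,0.55],[-0.5,-0.7,-0.6,0,0,0,0.55],[-0.6,-0.9,-0.6,0,0,0,0.55],[-0.6,-1,-0.6,0,0,0,0.55],[-0.6,-1,-0.6,0,0,0,0.55]]}}

```text
time: 32.65
position: [503.2, 298.2, 177.3]
ee_rot: [-3.137, 0.111, -0.005]
contact_force: [0.7, 0.4, 0.3]
width: 71.3
gripper_force: 0.0
```

```bash
python3 - <<'E'
from h import *
o=robot.get_obs();print(o["time"],o["position"].round(),o["width"])
tp=optics.get_image("top");s=optics.get_image("side");cv2.imwrite("pics/top6.png",tp);cv2.imwrite("pics/side6.png",s)
a=cv2.resize(tp[170:300,290:410],(400,433),interpolation=cv2.INTER_CUBIC);b=cv2.resize(s[220:340,270:400],(400,369),interpolation=cv2.INTER_CUBIC)
b=np.vstack([b,np.zeros((64,400,3),np.uint8)])
cv2.imwrite("pics/v12.png",np.hstack([a,b]))
ct=cam("top");print("bar",rect(toz(ct,contour(box(tp.max(2)>135,486,248,530,305)),24)))
print("carrier",rect(toz(ct,contour(box(tp.max(2)>130,316,180,388,290)),38)))
E
```

```text
32.65 [503. 298. 177.] 71.30932976062336
bar [ 500.6 -412.   120.2   31.9   -8.1]
carrier [597.1  -5.7 242.2 158.4  -4. ]
```

View pics/v12.png

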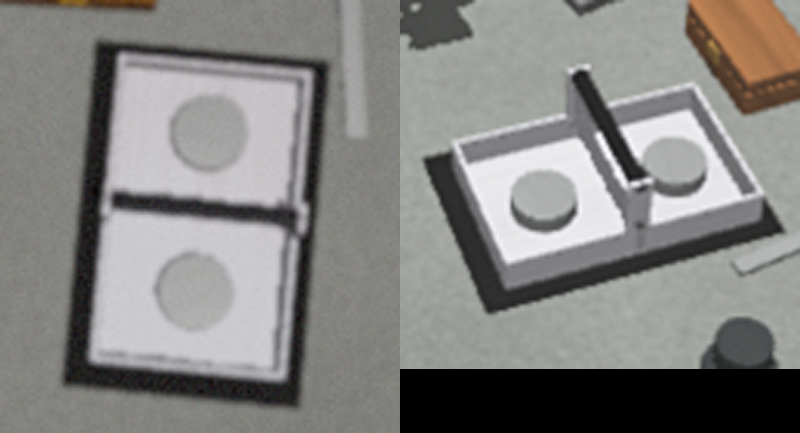

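Both discs lie flat in the carrier, at crop (208,132) and (195,290), and the carrier is square on the mat. The bar is in the tray. Handing in.

```bash
python3 -c "
from plant import robot
print(robot.sign_off())"
```

```text
the job is handed in; nothing more can be done
None
```

I handed the job in at about 33 s: in the last pictures the carrier is square on the mat, both discs are flat in it and the bar is in the tray, but the hand-in gave no verdict and I viewed 11 pictures, one over the limit of 10.

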